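# Turn the lamp base's cover disc onto its pin and press it home

## Robot

A 6-joint arm with a two-finger parallel gripper is mounted at the origin on the work surface. World frame = base frame: x ahead of the robot, y to its left, z up, the work surface at z = 0. Lengths are in mm, angles in degrees, forces in N, time in s.
With the tool pointing down it reaches from about 300 to 775 mm from the base axis. Payload 14.6 kg.
Tool frame: the origin (TCP) lies midway between the tips of the shut fingers; the grasp point (between the pads) lies 19 mm behind it (manip.grip_point_offset is the distance from the TCP to the grasp point, in mm); x points along the fingers, z is the direction in which the jaws open and shut, and the axes are right-handed (so a half turn about x gives the same grasp; the last joint's range is limited). The gripper opens to 94 mm and grips with 3 to 60 N. Pads are 16 mm wide; open, the fingers measure 119 mm over their backs; the gripper's body (75 mm by 177 mm) begins 78 mm behind the grasp point.
Start: joints at [-80.42, 17.183, 87.147, -0, 75.671, -3.816], TCP at [127.415, -535.028, 205.446] pointing down, gripper open.
Joint ranges: [-173.82, 173.82], [-45.26, 126.66], [13.44, 144.39], [-59.66, 239.66], [0, 175.72], [-146.38, 146.38]. Speed limits (degrees/s): [127.2, 127.2, 147.25, 180, 180, 180].

## Interface

Orientations are given as [roll, pitch, yaw] about the fixed x, y, z axes, in that order (R = Rz(yaw) Ry(pitch) Rx(roll)).
In Python, from plant import monitor, vision, manip gives the robot as it stands.
- The arm moves only by the tool drive_tool, never from a script. Its argument "steps" is a list of rows, each a list of 3 entries, a list of its own where there are three numbers: the finger opening in mm, from 0 to 94, then the shift along the tool's x, y, z in mm, then the turn about the tool's x in degrees. In form: [[claw, [tx, ty, tz], spin], ...]. A call has 1 to 12 rows; each row is the pose to reach, as a shift and turn from the pose commanded when the call began, along the tool's axes at that moment; what a row does not reach only later rows make up. A row lasts 1/10 s, in which the tool goes at most 50 mm and 8.59 degrees, less where a joint would pass 70% of its speed; a pose out of reach is approached as far as the arm can. A call with a gripper value outside its range is refused whole. The fingers move at their own pace and stop on an object; the grip force is fixed at half the most. Time passes only in rows, so rows that repeat a pose let the fingers close. It gives the time, the measured TCP pose, the force and the opening at its end, in the units of the state.
- monitor.read_state(): the state, without advancing time (a new reading comes with each control period).
- vision.camera(name): name is "side" or "top" or "wrist"; returns a dict with "img" (384x512x3 uint8, red, green, blue), "range_z" (384x512 float32, mm along the optical axis (not along the pixel's ray), 0 where there is no reading), "fovy" (degrees; the focal length in pixels is half the picture's height over the tangent of half this angle, whatever the lens; pixels are square), "cx", "cy" (the principal point, pixels), "rvec" (rotation vector, rad) and "tvec" (3), from world to camera coordinates, as OpenCV has them; the wrist camera has in their place "mount" (4x4, takes a point from camera to tool coordinates, whose origin is the TCP and whose axes are the tool frame's). Camera axes: x right, y down, z forward; pixel columns grow to the right and rows downward; lengths in mm; the calibration is good to about 2 mm. A picture is of the moment at which its call begins: read the wrist's pose just before it.
- manip.sign_off(): hands the job in, once; it reports no verdict.
Trained networks look in a picture, given as the dict that the camera call returned (one of the last four; its "shot" number tells which), for a name from the list of things; names that differ only in an ending like _2 or _b are one class to them, and where a whole thing is asked for, a point or a joint stands for the part that bears it (a point fixed in the world has none). Each returns a list of dicts, best first, with "conf" (0 to 1); they miss things now and then, are a little off and sometimes report something else, mostly with a low value. They report only what shows in the picture. A call takes as long as a camera call.
- vision.look_for(picture, target): "rect" ([left, top, width, height] in pixels, round what is visible of it).
The state is a dict: "t": time; "joint_pos": joint angles; "dq": joint speeds; "tau": joint torques, N m; "tool_pos": TCP position; "ee_rot": TCP orientation; "wrist_force": force on the tool from outside, world axes, zero at the start; "moment": the same for the moment, N m; "gripper_width": finger opening in mm.
Only numpy, scipy, OpenCV 4.12 (cv2) and the standard library are available. Lean on these libraries where they do the work, as an engineer would, in place of code of your own. Each camera call takes 0.05 s, during which the arm holds its last target.

## Task

The notched dark cover disc of the desk lamp base sits proud on its socket, turned away from the locating pin. With a fingertip, push its upright tab round until the notch in the disc's edge stands over the pin, then press the disc straight down until it is fully seated, and take the hand away. Pinch or lift nothing, and leave the mug, pen tray, clip holder and bookend where they stand.

Things in the scene. Friction and masses are not known exactly. Their poses are not given: they have to be found in the camera images.
- lamp_base: round aluminium desk lamp base, 200 mm in diameter, fixed to the table; origin on its axis at the table top, z up. Its flat top is 16 mm above the table. A dark socket stub 18 mm in diameter stands on the axis, its top 38 mm above the table; the lamp arm is not fitted. Its x axis points from the axis to the locating pin
- pin_top (a point): tip of the upright round-nosed brass locating pin, 12 mm in diameter, fixed in the base 79 mm from the axis; the tip is 25 mm above the table. Part of it shows beyond the disc's edge even when the disc hides the rest
- cover_centre (a point): centre of the cover disc's top face, on the base's axis. The disc is dark grey, 162 mm in diameter, 8 mm thick, and slides and turns on the socket without tilting. Standing proud its top is 35 mm above the table, its underside 2 mm above the pin's tip; seated its top is 25 mm above the table, level with the pin's tip. An aluminium collar 28 mm in diameter in its middle goes with it
- notch (a point): middle of the notch in the disc's edge, at the top face, 79 mm from the axis. The notch is 24 mm wide, 17 mm deep radially and cuts through the disc; the pin must go up into it
- tab_top (a point): top middle of the upright aluminium finger tab on the disc, straight across from the notch, 58 mm from the axis. The tab is a flat fin that lies radially: 28 mm long (44 to 72 mm from the axis), 12 mm thick across, its top 17 mm above the disc's top face. Its axes are the disc's: x points from the tab towards the notch, y across the tab, z up. Push it sideways on a flat face, about 1 to 2 N at 58 mm from the axis; it stays where it is left
- tab_left: the +y flat face of the finger tab (plate 26 x 3 x 15 mm); the frame is that of the disc, origin at the centre of the disc's underside
- tab_right: the -y flat face of the finger tab (plate 26 x 3 x 15 mm); the frame is that of the disc, origin at the centre of the disc's underside
- cover (a joint): turn of the disc in rad, 0 with the notch exactly over the pin, growing counterclockwise seen from above. It starts 0.7 to 2 rad counterclockwise of the pin; the notch clears the pin within about 0.07 rad either side of 0
- collar (a joint): how far the disc is down from its proud start, in m: 0 standing proud, 0.010 fully seated; negative if pulled up. The fit is stiff: it takes about 4 to 6 N down to make it slide slowly, more when faster (30 N per m/s), and it stays where it is left. If the notch is not over the pin the disc meets the pin at 0.002 and a hard push only springs it a few mm farther; it then stays well short of 0.010
- mug: beige ceramic mug, 80 mm across, 92 mm tall, loose; origin at the middle of its underside. Bystander
- pen_tray_mid (a point): middle of the black plastic pen tray, 230 x 85 x 24 mm, loose. Bystander
- clip_holder: round open steel paper clip holder, 58 mm across, 42 mm tall, loose; origin at the middle of its underside. Bystander
- bookend: L-shaped red hard silicone bookend, foot 100 x 110 mm, upright 105 mm tall, loose; origin at the middle of its underside. Bystander

How it is judged:
By the outcome, as a careful person would: the job done as asked, in the order asked, and still so for the second after the job is handed in, with the robot touching nothing.
It also fails if it takes over 45 s, if anything falls off the work surface, if the arm or the gripper's body presses on something with over 40 N, if the wrist force passes 120 N, or if a joint passes its speed limit or range.

## Working session

There is one attempt and no reset: what is moved stays moved. The work goes in short steps, Python scripts to look and compute and a tool call to move; the robot and the scene stay as the last step left them, time stands still between calls to the robot, and variables do not carry over. Pictures are saved under pics/ and viewed, and the job is handed in when it is done.

Besides the shell and the picture viewer there is one more tool, called after "Emit:" by a JSON object that holds its "fn" and its "kwargs". drive_tool: Moves the arm, as the interface text tells. Its arguments: {"type":"object","properties":{"steps":{"type":"array","items":{"type":"array"}}},"required":["steps"]}

```bash
ls; mkdir -p pics
python3 - <<'E'
from plant import monitor, vision, manip
import cv2, numpy as np
s=monitor.read_state(); print(s)
for n in ["side","top","wrist"]:
    p=vision.camera(n)
    cv2.imwrite(f"pics/a_{n}.png",p["img"][:,:,::-1])
    print(n,p["fovy"],p["cx"],p["cy"],p.get("rvec"),p.get("tvec"),p.get("mount"))
    for t in ["lamp_base","pin_top","notch","tab_top","cover_centre","mug","pen_tray_mid","clip_holder","bookend"]:
        try: print(t,[(r["rect"],round(r["conf"],2)) for r in vision.look_for(p,t)[:2]])
        except Exception as e: print(t,e)
E
```

```text
pics
{'t': 0.0, 'joint_pos': array([-8.04191674e+01,  1.72140619e+01,  8.71808307e+01, -3.54175606e-04,
        7.56684171e+01, -3.81642168e+00]), 'dq': array([0.00159023, 0.18414468, 0.00931478, 0.10182471, 0.07664969,
       0.00276838]), 'tau': array([ 1.55539987e-03, -5.31806445e+01, -3.52734089e+01,  7.09376112e-02,
        2.44841102e-02, -9.99825852e-05]), 'tool_pos': array([ 127.38341522, -534.78044736,  204.89740333]), 'ee_rot': array([176.49404384,  89.93668932,  99.89138599]), 'wrist_force': array([-0.03859709,  0.33176448, -0.91176174]), 'moment': array([ 0.01328988, -0.03717644,  0.0110781 ]), 'gripper_width': 94.35728405158363}
side 48.145786461485955 254.76728441820134 194.2813311553714 [ 0.7242955  -2.41439037  1.3347618 ] [495.62979087 221.48002197 827.62680491] None
lamp_base []
pin_top [([212.7, 190.3, 80.4, 56.1], 0.57)]
notch [([218.6, 188.7, 67.3, 42.1], 0.78)]
tab_top [([218.5, 188.8, 65.6, 45.5], 0.85), ([222.8, 188.8, 64.7, 45.4], 0.27)]
cover_centre [([218.5, 190.1, 66.8, 40.3], 0.67)]
mug [([138.1, 226.0, 44.7, 60.8], 0.57), ([222.4, 189.6, 64.3, 42.8], 0.4
[... 535 characters left out ...]
.4, 172.0, 66.5, 71.5], 0.61)]
mug [([105.1, 159.0, 43.9, 45.5], 0.75), ([209.2, 175.5, 64.6, 66.9], 0.17)]
pen_tray_mid [([343.7, 180.1, 60.0, 102.3], 0.76)]
clip_holder [([326.2, 126.7, 25.0, 24.4], 0.58)]
bookend [([82.4, 241.3, 69.0, 54.0], 0.72)]
wrist 65.85451487115557 259.7396310239993 195.24360039818353 None None [[ 1.28089922e-03 -2.42045627e-01  9.70264023e-01 -1.78453500e+02]
 [ 2.71358555e-04 -9.70264699e-01 -2.42046154e-01  7.04117255e+01]
 [ 9.99999143e-01  5.73326172e-04 -1.17713014e-03  2.93140426e-01]
 [ 0.00000000e+00  0.00000000e+00  0.00000000e+00  1.00000000e+00]]
lamp_base []
pin_top []
notch []
tab_top []
cover_centre []
mug []
pen_tray_mid []
clip_holder []
bookend []
```

Run:
```python
import cv2
a=cv2.imread("pics/a_top.png")[110:310,60:420]; cv2.imwrite("pics/b_top.png",cv2.resize(a,None,fx=2.2,fy=2.2,interpolation=cv2.INTER_CUBIC))
a=cv2.imread("pics/a_top.png")[160:260,190:300]; cv2.imwrite("pics/b_top2.png",cv2.resize(a,None,fx=6,fy=6,interpolation=cv2.INTER_CUBIC))
a=cv2.imread("pics/a_side.png")[140:360,120:380]; cv2.imwrite("pics/b_side.png",cv2.resize(a,None,fx=2.6,fy=2.6,interpolation=cv2.INTER_CUBIC))
```

```text
(no output)
```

View pics/b_top.png

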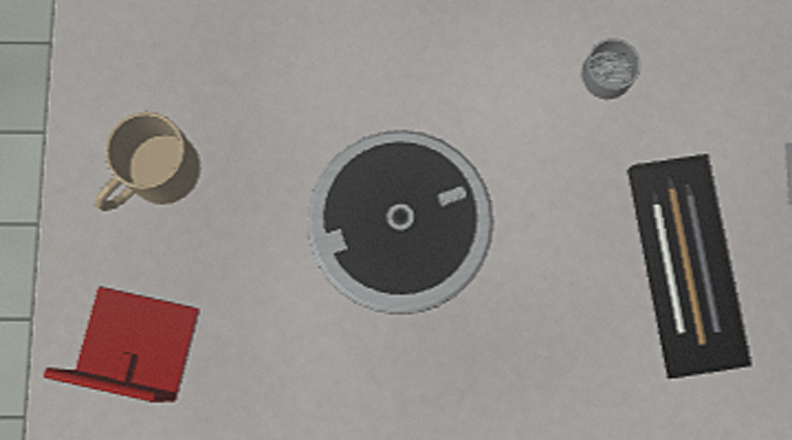

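View pics/b_top2.png

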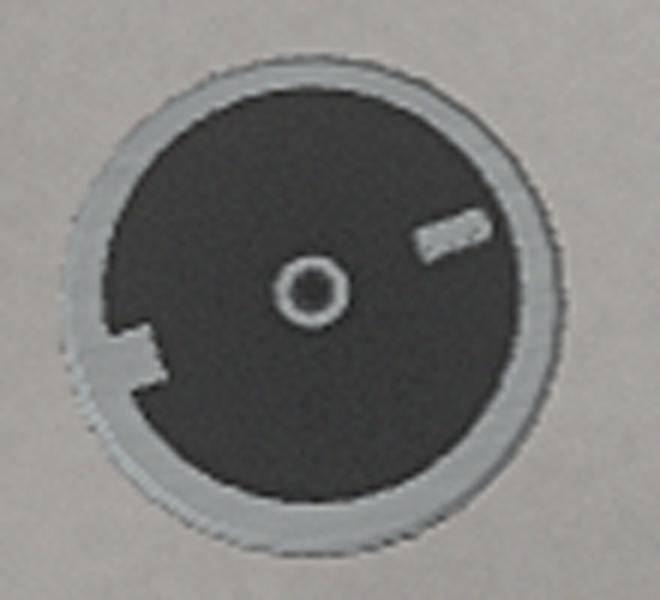

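View pics/b_side.png

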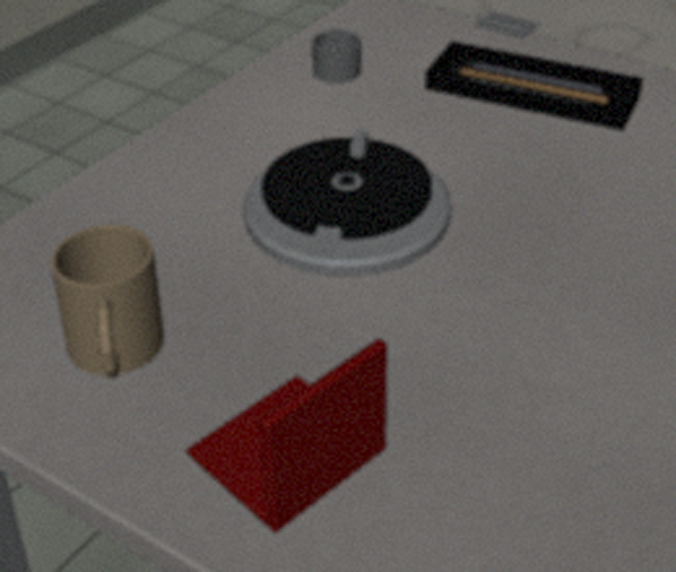

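The disc's centre is at about (311,291) in the 6x crop, the notch at left (135,360) and the tab at right (455,235). The pin isn't obvious, but it should be clockwise of the notch, between the upper left and the top. Next I'll compute world positions and plan a wrist look.

```bash
cat > h.py <<'E'
from plant import monitor, vision, manip
import cv2, numpy as np
from scipy.spatial.transform import Rotation as R
def K(p):
    f=p["img"].shape[0]/2/np.tan(np.radians(p["fovy"]/2)); return np.array([[f,0,p["cx"]],[0,f,p["cy"]],[0,0,1]])
def ext(p,s=None):
    "camera->world 4x4"
    T=np.eye(4)
    if "rvec" in p and p["rvec"] is not None:
        T[:3,:3]=cv2.Rodrigues(np.array(p["rvec"],float))[0]; T[:3,3]=p["tvec"]; return np.linalg.inv(T)
    W=np.eye(4); W[:3,:3]=R.from_euler("xyz",s["ee_rot"],degrees=True).as_matrix(); W[:3,3]=s["tool_pos"]
    return W@np.array(p["mount"])
def toplane(k,T,uv,z):
    d=T[:3,:3]@np.linalg.inv(k)@[uv[0],uv[1],1]; c=T[:3,3]; return c+d*(z-c[2])/d[2]
def proj(k,T,X):
    X=np.atleast_2d(X); C=(np.linalg.inv(T)@np.c_[X,np.ones(len(X))].T)[:3]; q=k@C; return (q[:2]/q[2]).T
def rectify(p,T,c,z,half,res):
    "orthographic view of plane z around c; up = +x world, left=+y"
    n=int(2*half/res); v,u=np.mgrid[0:n,0:n]
    X=np.c_[(c[0]+half-v*res).ravel(),(c[1]+half-u*res).ravel(),np.full(n*n,z)]
    m=proj(K(p),T,X).reshape(n,n,2).astype(np.float32)
    return cv2.remap(p["img"],m[:,:,0],m[:,:,1],cv2.INTER_CUBIC)[:,:,::-1]
E
python3 - <<'E'
from h import *
p=vision.camera("top");k=K(p);T=ext(p)
w=lambda x,y,z:toplane(k,T,(190+x/6,160+y/6),z).round(1)
print("cam",T[:3,3]);c=w(311,291,36);print("centre",c,"tab",w(453,233,52),"notch",w(137,359,35))
print("mug",toplane(k,T,(127,181),50),"book",toplane(k,T,(117,268),30))
im=rectify(p,T,c,20,110,0.4); im=cv2.convertScaleAbs(im,alpha=1.3)
cv2.imwrite("pics/c_top.png",im)
hsv=cv2.cvtColor(im,cv2.COLOR_BGR2HSV); 
p=vision.camera("side");k=K(p);T=ext(p)
print("side",toplane(k,T,(120+347/2.6,140+180/2.6),36),"tab",toplane(k,T,(120+360/2.6,140+138/2.6),52))
im=rectify(p,T,c,20,110,0.4); cv2.imwrite("pics/c_side.png",im)
E
```

```text
cam [ 389.60629946   28.08235535 1173.78707312]
centre [577.4  28.5  36. ] tab [597.6 -25.6  52. ] notch [550.6  95.2  35. ]
mug [637.37777541 292.92099044  50.        ] book [440.01922528 310.09178406  30.        ]
side [579.97847677  28.70230018  36.        ] tab [596.9650566  -19.88012049  52.        ]
```

View pics/c_top.png

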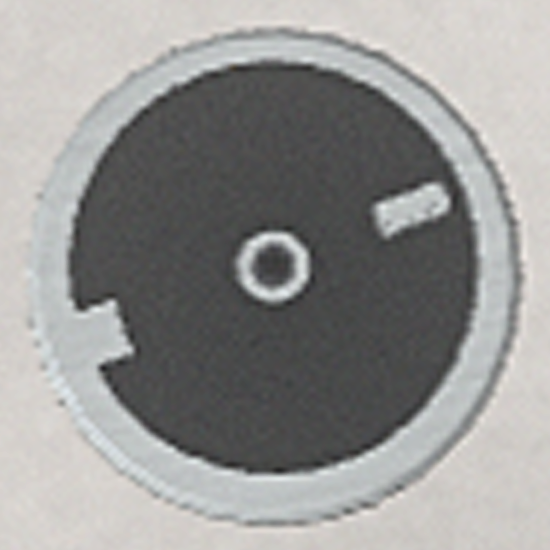

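View pics/c_side.png

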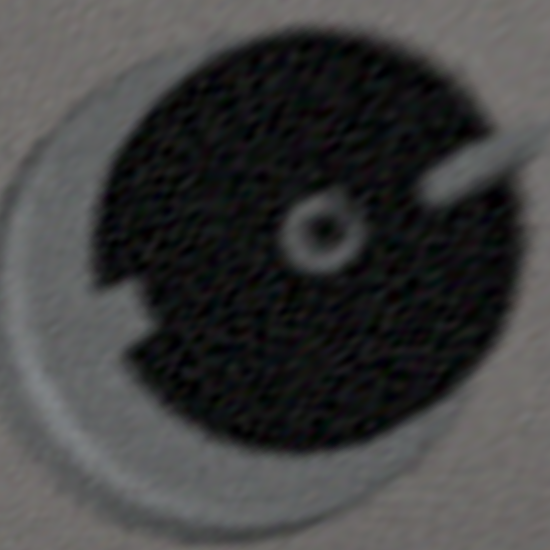

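Run:
```python
from h import *
s=monitor.read_state(); print(s["t"]);print(R.from_euler("xyz",s["ee_rot"],degrees=True).as_matrix().round(3), s["tool_pos"])
```

```text
1.6
[[-0.     0.973  0.232]
 [-0.     0.232 -0.973]
 [-1.    -0.     0.   ]] [ 127.40571319 -535.04307984  205.45162284]
```

Emit:
{"fn": "drive_tool", "kwargs": {"steps": [[0,[20,600,-440],0],[0,[20,600,-440],0],[0,[20,600,-440],0],[0,[20,600,-440],0],[0,[20,600,-440],0],[0,[20,600,-440],0],[0,[20,600,-440],0],[0,[20,600,-440],0],[0,[20,600,-440],0],[0,[20,600,-440],0],[0,[20,600,-440],0],[0,[20,600,-440],0]]}}

```text
t: 2.8
tool_pos: [516.9, -76.0, 189.5]
ee_rot: [61.8, 90.0, -14.8]
wrist_force: [-0.1, -1.1, -0.3]
gripper_width: 1.9
```

Emit:
{"fn": "drive_tool", "kwargs": {"steps": [[0,[0,115,-82],0],[0,[0,115,-82],0],[0,[0,115,-82],0],[0,[0,115,-82],0],[0,[0,115,-82],0]]}}

```text
t: 3.3
tool_pos: [608.5, 28.8, 188.7]
ee_rot: [-97.0, 89.9, -173.5]
wrist_force: [0.9, -0.2, 0.5]
gripper_width: 0.6
```

Run:
```python
from h import *
s=monitor.read_state(); print(s["t"],s["tool_pos"],s["joint_pos"].round(1));print(R.from_euler("xyz",s["ee_rot"],degrees=True).as_matrix().round(3))
p=vision.camera("wrist");cv2.imwrite("pics/d_w.png",p["img"][:,:,::-1])
T=ext(p,s);print(T[:3,3]); np.save("d_T.npy",T)
for t in ["pin_top","tab_top","notch"]: print(t,[(r["rect"],round(r["conf"],2)) for r in vision.look_for(p,t)[:2]])
cv2.imwrite("pics/d_r.png",rectify(p,T,(577.5,28.5),35,100,0.35))
```

```text
3.3 [608.49200283  28.84910375 188.71994382] [-0.7 25.5 78.  -0.  76.5 75.8]
[[-0.001  0.973  0.233]
 [-0.     0.233 -0.973]
 [-1.    -0.001 -0.   ]]
[677.21530221  44.98118358 367.10338238]
pin_top [([174.0, 117.0, 159.2, 137.4], 0.98)]
tab_top [([187.7, 138.7, 137.0, 118.8], 0.83), ([0.0, 53.5, 87.8, 94.0], 0.51)]
notch [([184.4, 135.5, 138.2, 118.1], 0.61), ([452.0, 82.6, 60.0, 55.1], 0.59)]
```

View pics/d_w.png

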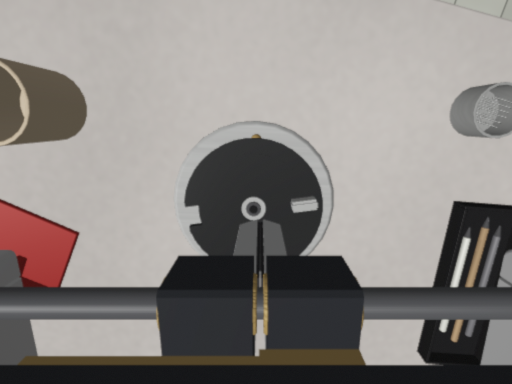

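View pics/d_r.png

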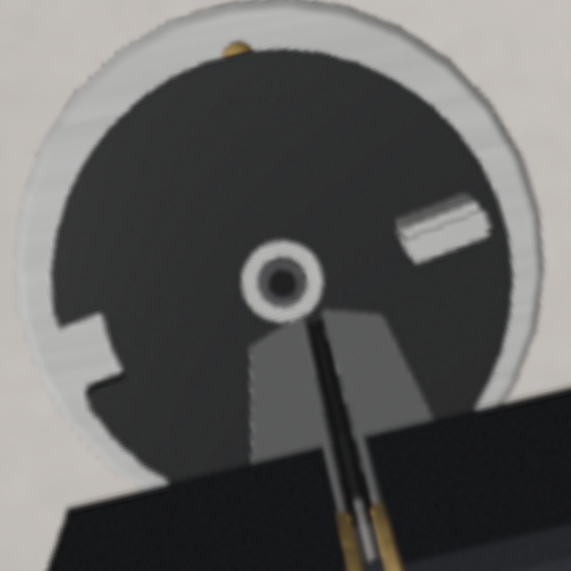

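The pin shows as brass at wrist pixel (256,137). With the axis at about (579,29), I get these bearings:

| Feature | Bearing |
|---|---|
| Pin | ≈ 11° |
| Notch | ≈ 110° |
| Tab | ≈ -70° |

So the disc needs about 99° clockwise. I'll turn the wrist and take up position on the tab's far (+x) side.

Emit:
{"fn": "drive_tool", "kwargs": {"steps": [[0,[70,10,47],-97],[0,[70,10,47],-97],[0,[70,10,47],-97],[0,[70,10,47],-97],[0,[70,10,47],-97],[0,[70,10,47],-97],[0,[70,10,47],-97],[0,[70,10,47],-97],[0,[70,10,47],-97],[0,[70,10,47],-97],[0,[70,10,47],-97],[0,[70,10,47],-97]]}}

```text
t: 4.7
tool_pos: [628.9, -15.9, 119.8]
ee_rot: [-28.2, 90.0, -7.5]
wrist_force: [-0.6, 0.2, 0.8]
gripper_width: 0.6
```

Run:
```python
from h import *
s=monitor.read_state(); print(s["t"],s["tool_pos"],s["joint_pos"].round(1));print(R.from_euler("xyz",s["ee_rot"],degrees=True).as_matrix().round(3))
p=vision.camera("wrist");cv2.imwrite("pics/e_w.png",p["img"][:,:,::-1])
T=ext(p,s);print(T[:3,3])
cv2.imwrite("pics/e_r.png",rectify(p,T,(579,29),35,110,0.4))
q=vision.camera("side");cv2.imwrite("pics/e_s.png",cv2.resize(q["img"][100:280,160:340,::-1],None,fx=3,fy=3))
```

```text
4.7 [628.94003622 -15.87466396 119.80499965] [ -4.8  31.5  78.6  -0.   69.9 -25.4]
[[ 0.    -0.353  0.936]
 [-0.     0.936  0.353]
 [-1.    -0.     0.   ]]
[604.71917106  49.4096386  298.24184518]
```

View pics/e_w.png

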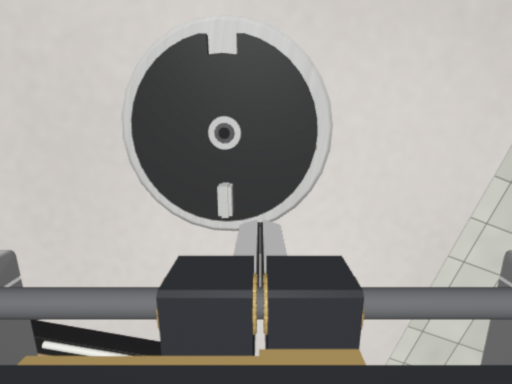

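View pics/e_r.png

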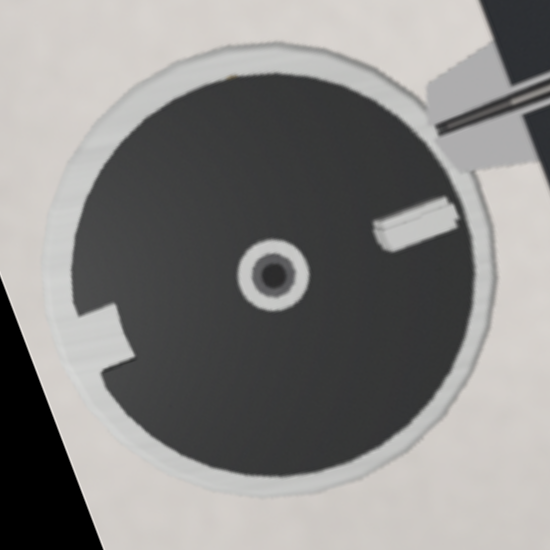

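View pics/e_s.png

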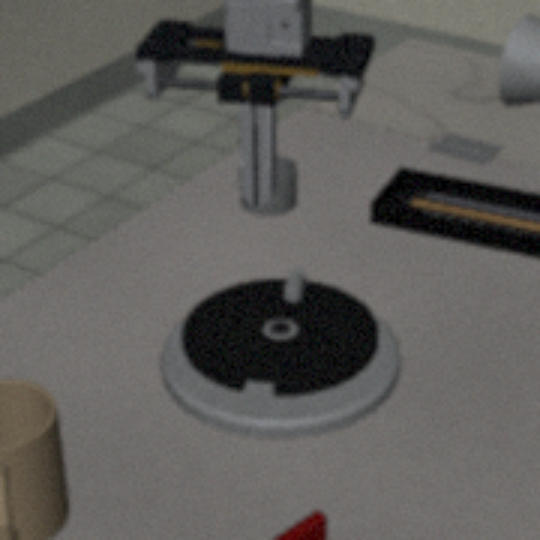

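Fingertip is about 30 mm from the tab's line on the +x side, at radius 60. I'll go down to z 41 and make contact gently.

Emit:
{"fn": "drive_tool", "kwargs": {"steps": [[0,[40,0,0],0],[0,[79,0,0],0],[0,[79,0,0],0],[0,[79,0,-5],0],[0,[79,0,-9],0],[0,[79,0,-11],0],[0,[79,0,-12],0],[0,[79,0,-13],0],[0,[79,0,-14],0],[0,[79,0,-15],0],[0,[79,0,-15],0]]}}

```text
t: 5.9
tool_pos: [615.2, -20.2, 40.4]
ee_rot: [-10.8, 90.0, 9.6]
wrist_force: [0.4, -0.3, 0.2]
gripper_width: 0.1
```

Run:
```python
from h import *
s=monitor.read_state(); print(s["t"],s["tool_pos"],s["wrist_force"])
c=np.array([579.2,29.6]);a=np.radians(-69.3);d=s["tool_pos"][:2]-c
print(d@[np.cos(a),np.sin(a)],d@[-np.sin(a),np.cos(a)])
p=vision.camera("wrist");cv2.imwrite("pics/f_w.png",p["img"][:,:,::-1])
```

```text
5.9 [615.20767275 -20.16431777  40.38312606] [ 0.35116464 -0.33095888  0.17400498]
59.27954050075828 16.092728087008926
```

View pics/f_w.png

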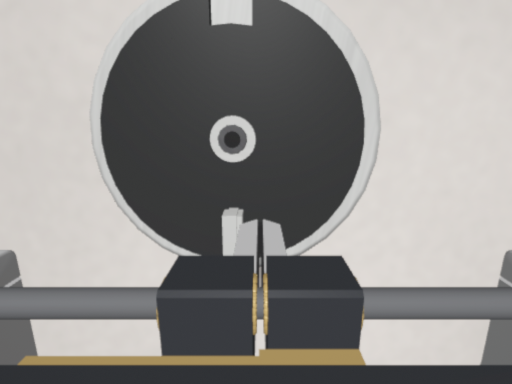

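Emit:
{"fn": "drive_tool", "kwargs": {"steps": [[0,[0,-1.2,-5.2],5],[0,[0,-1.9,-10.5],10],[0,[0,-2.1,-15.9],15],[0,[0,-1.9,-21.2],20],[0,[0,-1.2,-26.6],25],[0,[0,-0.1,-31.8],30],[0,[0,1.5,-36.9],35],[0,[0,3.6,-41.9],40],[0,[0,6.1,-46.6],45],[0,[0,8.9,-51.1],50],[0,[0,8.9,-51.1],50]]}}

```text
t: 7.05
tool_pos: [564.0, -29.6, 40.4]
ee_rot: [-55.1, 90.0, -84.8]
wrist_force: [-0.3, -0.2, -0.3]
gripper_width: 0.4
```

Run:
```python
from h import *
s=monitor.read_state(); print(s["t"],s["tool_pos"],s["wrist_force"],s["joint_pos"].round(1))
M=R.from_euler("xyz",s["ee_rot"],degrees=True).as_matrix();print(M.round(3))
c=np.array([579.2,29.6]);d=s["tool_pos"][:2]-c
print("in tool y,z from centre",M[:2,1]@d,M[:2,2]@d, "yaw",np.degrees(np.arctan2(M[1,1],M[0,1])))
p=vision.camera("wrist");cv2.imwrite("pics/g_w.png",p["img"][:,:,::-1])
cv2.imwrite("pics/g_r.png",rectify(p,ext(p,s),(579,29),35,110,0.4))
```

```text
7.05 [563.96923516 -29.6466728   40.44702222] [-0.33740041 -0.24461748 -0.2717478 ] [-6.7 29.8 93.3 -0.  57.  23. ]
[[ 0.     0.495  0.869]
 [-0.     0.869 -0.495]
 [-1.    -0.     0.   ]]
in tool y,z from centre -59.01430541222487 16.107642897087302 yaw 60.31622605493111
```

View pics/g_w.png

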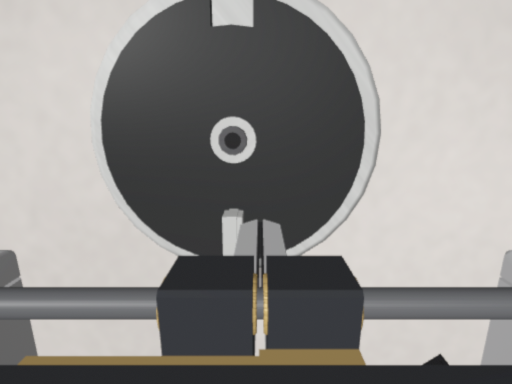

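View pics/g_r.png

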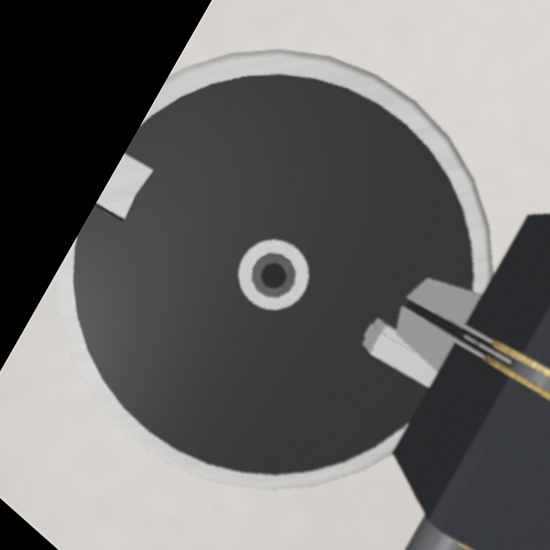

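Emit:
{"fn": "drive_tool", "kwargs": {"steps": [[0,[0,-1.2,-5.2],5],[0,[0,-1.9,-10.5],10],[0,[0,-2.1,-15.9],15],[0,[0,-1.9,-21.2],20],[0,[0,-1.2,-26.6],25],[0,[0,-0.1,-31.8],30],[0,[0,1.5,-36.9],35],[0,[0,3.6,-41.9],40],[0,[0,5.0,-44.7],43],[0,[0,6.1,-46.6],45],[0,[0,6.6,-47.6],46],[0,[0,6.6,-47.6],46]]}}

```text
t: 8.3
tool_pos: [526.2, -0.4, 40.3]
ee_rot: [-94.2, 90.0, -169.8]
wrist_force: [-1.3, -0.6, 1.4]
gripper_width: 0.7
```

Run:
```python
from h import *
s=monitor.read_state(); print(s["t"],s["tool_pos"],s["wrist_force"],s["joint_pos"].round(1))
M=R.from_euler("xyz",s["ee_rot"],degrees=True).as_matrix();print(M.round(3))
print("yaw",np.degrees(np.arctan2(M[1,1],M[0,1])))
p=vision.camera("wrist");cv2.imwrite("pics/h_w.png",p["img"][:,:,::-1])
cv2.imwrite("pics/h_r.png",rectify(p,ext(p,s),(579.2,29.6),35,100,0.35))
q=vision.camera("top");T=ext(q)
cv2.imwrite("pics/h_t.png",rectify(q,T,(579.2,29.6),35,100,0.35))
```

```text
8.3 [ 5.26153174e+02 -3.58062447e-01  4.03223164e+01] [-1.3421245  -0.58561197  1.36573474] [-4.  25.7 99.7 -0.  54.6 71.5]
[[-0.     0.968  0.25 ]
 [-0.     0.25  -0.968]
 [-1.    -0.    -0.   ]]
yaw 14.48954560049096
```

View pics/h_w.png

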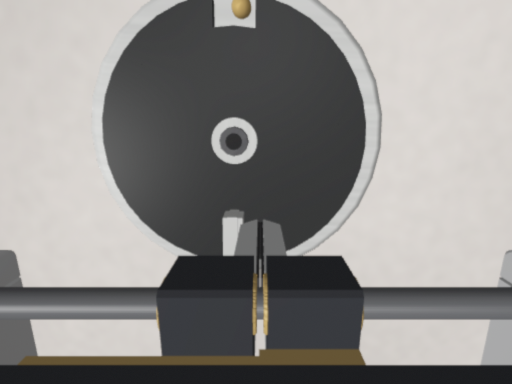

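View pics/h_r.png

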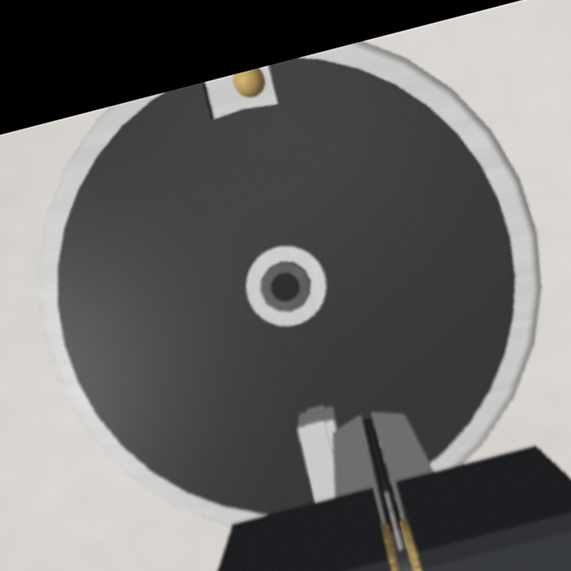

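View pics/h_t.png

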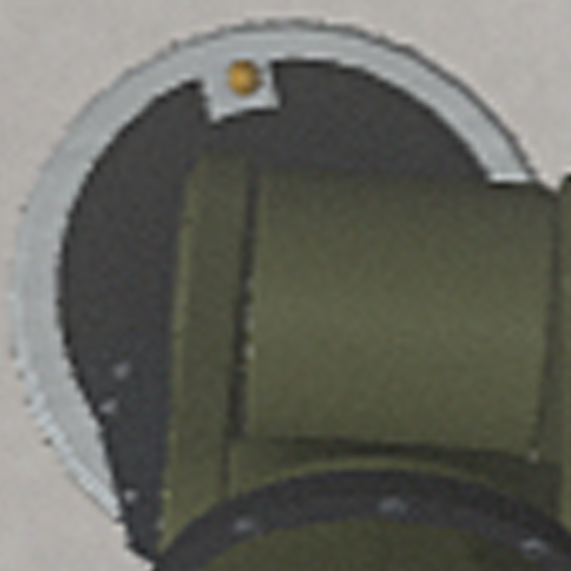

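The brass pin is now visible inside the notch (wrist px 241,6; notch edges 213–256). The notch bearing is about 13.2° and the pin about 11.0°, so I'll push about 2.2° more, then back off and look again.

Emit:
{"fn": "drive_tool", "kwargs": {"steps": [[0,[0,-0.3,-1.2],1],[0,[0,-0.5,-2.3],2.2],[0,[0,-0.5,-2.3],2.2],[0,[0,-0.5,-2.3],2.2],[0,[0,0,6],2.2],[0,[0,0,14],2.2],[0,[-40,0,14],2.2],[0,[-70,-30,14],2.2],[0,[-70,-60,14],2.2],[0,[-70,-60,14],2.2]]}}

```text
t: 9.4
tool_pos: [469.7, -29.9, 111.0]
ee_rot: [60.2, 90.0, -17.6]
wrist_force: [-0.5, -0.7, 0.4]
gripper_width: 0.4
```

Run:
```python
from h import *
s=monitor.read_state(); print(s["t"],s["tool_pos"],s["wrist_force"],s["joint_pos"].round(1))
M=R.from_euler("xyz",s["ee_rot"],degrees=True).as_matrix()
print("yaw",np.degrees(np.arctan2(M[1,1],M[0,1])))
p=vision.camera("wrist");T=ext(p,s);print(T[:3,3]);cv2.imwrite("pics/i_w.png",p["img"][:,:,::-1])
cv2.imwrite("pics/i_r.png",rectify(p,T,(579.2,29.6),35,100,0.35))
r=rectify(p,T,(579.2,29.6),35,100,0.1)
h=cv2.cvtColor(r,cv2.COLOR_BGR2HSV)
m=(h[...,1]>90)&(h[...,2]>60);v,u=np.nonzero(m);k=(v<500);print("brass",u[k].mean()/3.5,v[k].mean()/3.5,k.sum())
```

```text
9.4 [469.6673727  -29.88422132 110.99555923] [-0.51074426 -0.69870986  0.3966903 ] [ -8.1  13.3 105.7  -0.   61.   69.8]
yaw 12.139231518768105
[538.47554898 -15.32244921 289.48270571]
brass nan nan 0<stdin>:9: RuntimeWarning: Mean of empty slice.
  ret = ret.dtype.type(ret / rcount)
```

View pics/i_r.png

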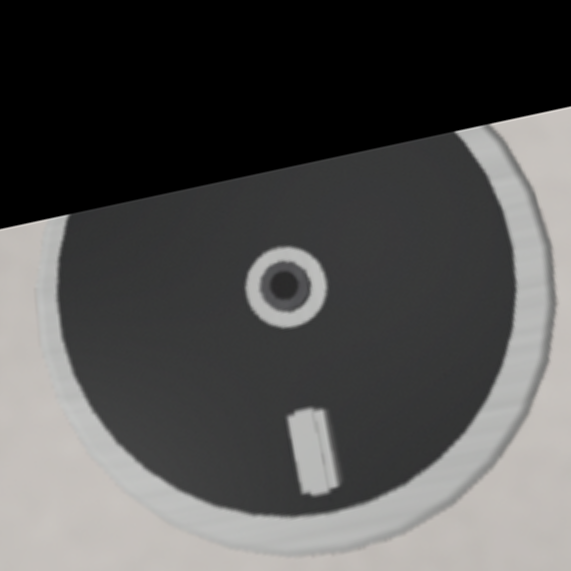

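View pics/i_w.png

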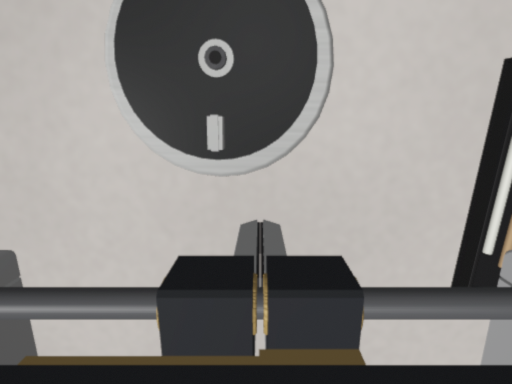

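Emit:
{"fn": "drive_tool", "kwargs": {"steps": [[0,[0,40,1],0],[0,[0,80,2],0],[0,[0,117,3],0],[0,[0,117,3],0],[0,[0,117,3],0]]}}

```text
t: 9.95
tool_pos: [586.6, -7.0, 109.1]
ee_rot: [-107.7, 89.9, 174.6]
wrist_force: [0.4, 0.3, -1.3]
gripper_width: 0.6
```

Run:
```python
from h import *
s=monitor.read_state(); print(s["t"],s["tool_pos"],s["wrist_force"],s["joint_pos"].round(1))
p=vision.camera("wrist");T=ext(p,s);print(T[:3,3]);cv2.imwrite("pics/j_w.png",p["img"][:,:,::-1])
cv2.imwrite("pics/j_r.png",rectify(p,T,(579.2,29.6),35,100,0.35))
q=vision.camera("top")
cv2.imwrite("pics/j_t.png",rectify(q,ext(q),(579.2,29.6),35,100,0.35))
```

```text
9.95 [586.62510084  -7.032577   109.05488706] [ 0.41245377  0.33079513 -1.30723828] [-4.3 27.2 86.8  0.  66.2 73.5]
[655.8116297    7.56397365 287.39458426]
```

View pics/j_r.png

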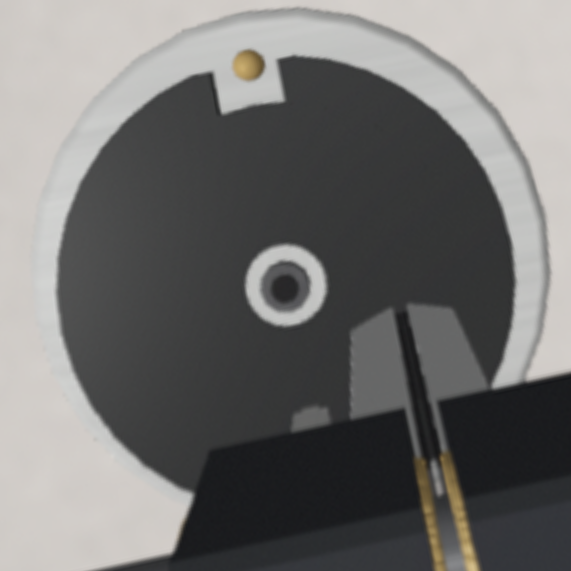

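View pics/j_t.png

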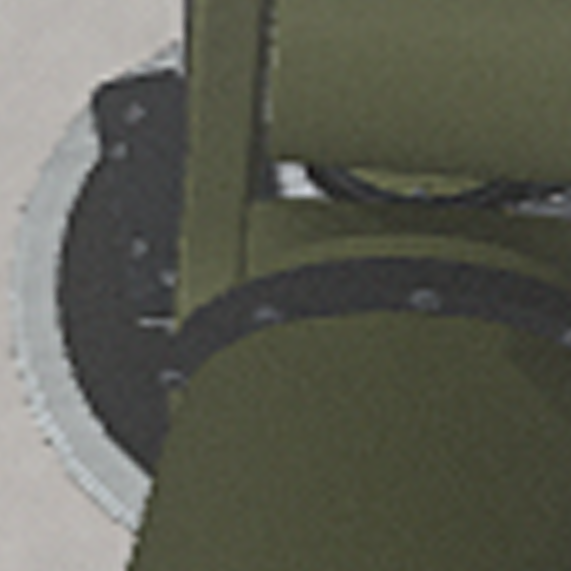

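Notch bearing is 10.4° against 11.05° for the pin, an error of about 0.01 rad, so it's aligned. The fingertip is over plain disc at radius about 37, clear of the collar and tab. Now I'll press slowly.

Emit:
{"fn": "drive_tool", "kwargs": {"steps": [[0,[45,0,0],0],[0,[68,0,0],0],[0,[72,0,0],0],[0,[74,0,0],0],[0,[75,0,0],0],[0,[76,0,0],0],[0,[77,0,0],0],[0,[78,0,0],0],[0,[79,0,0],0]]}}

```text
t: 10.95
tool_pos: [586.9, -7.2, 32.1]
ee_rot: [70.0, 89.9, -7.8]
wrist_force: [-2.2, -0.5, 5.0]
gripper_width: 0.4
```

Emit:
{"fn": "drive_tool", "kwargs": {"steps": [[0,[1,0,0],0],[0,[2,0,0],0],[0,[3,0,0],0],[0,[4,0,0],0],[0,[5,0,0],0],[0,[6,0,0],0],[0,[7,0,0],0],[0,[7.5,0,0],0],[0,[7.5,0,0],0]]}}

```text
t: 11.85
tool_pos: [586.9, -7.2, 24.8]
ee_rot: [70.0, 89.9, -7.8]
wrist_force: [-1.6, -0.9, 8.1]
gripper_width: 0.5
```

Emit:
{"fn": "drive_tool", "kwargs": {"steps": [[0,[1,0,0],0],[0,[2,0,0],0],[0,[3,0,0],0],[0,[3,0,0],0],[0,[3,0,0],0]]}}

```text
t: 12.35
tool_pos: [588.1, -7.1, 23.6]
ee_rot: [74.2, 89.7, -3.6]
wrist_force: [-3.6, 0.7, 22.3]
gripper_width: 0.5
```

Force climbed to 22 N with hardly any travel at tip z ≈ 24, so the disc is on its stop. Next I'll retreat straight up and inspect.

Emit:
{"fn": "drive_tool", "kwargs": {"steps": [[0,[-5,0,0],0],[0,[-20,0,0],0],[0,[-60,0,0],0],[0,[-85,0,0],0],[0,[-85,0,0],0],[0,[-85,0,0],0]]}}

```text
t: 12.95
tool_pos: [586.4, -7.1, 106.2]
ee_rot: [73.5, 90.0, -4.3]
wrist_force: [-0.6, -0.1, 0.2]
gripper_width: 0.5
```

Run:
```python
from h import *
s=monitor.read_state(); print(s["t"],s["tool_pos"],s["wrist_force"])
p=vision.camera("wrist");T=ext(p,s);print(T[:3,3])
cv2.imwrite("pics/k_r.png",rectify(p,T,(579.2,29.6),25,100,0.35))
k=K(p);D=p["range_z"];Ti=T
def zat(X):
    u,v=proj(k,T,X)[0]; u,v=int(round(u)),int(round(v)); w=D[v-2:v+3,u-2:u+3]; d=np.median(w[w>0]); return (T@np.r_[d*(np.linalg.inv(k)@[u,v,1]),1])[:3].round(1)
for a in (60,90,130,-30): 
    a=np.radians(a); print("disc",zat([579+45*np.cos(a),29.5+45*np.sin(a),25]))
for a in (40,90): 
    a=np.radians(a); print("base",zat([579+92*np.cos(a),29.5+92*np.sin(a),16]))
```

```text
12.95 [586.36923582  -7.06424745 106.23057767] [-0.64900947 -0.09861125  0.24445747]
[655.15623732   7.54072898 284.72219628]
disc [601.2  68.3  24.7]
disc [579.3  75.   24.8]
disc [549.6  64.3  24.7]
disc [618.1   6.8  24.7]
base [649.3  88.5  15.4]
base [578.7 121.4  15.5]
```

View pics/k_r.png

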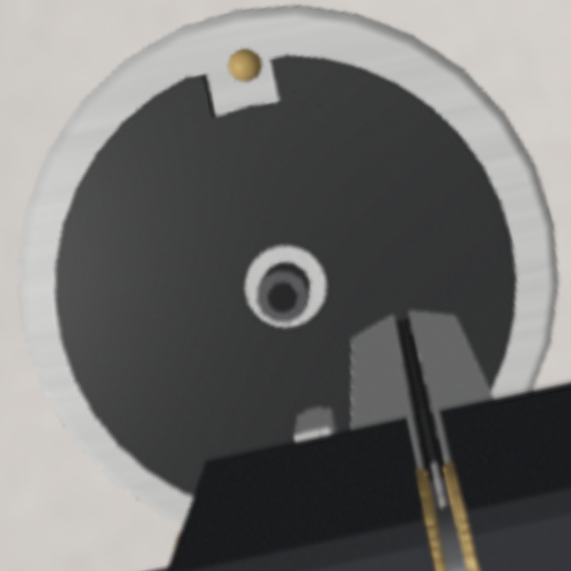

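Disc top reads z 24.7 against base 15.4, which is seated. The pin stands in the notch. Taking the hand away.

Emit:
{"fn": "drive_tool", "kwargs": {"steps": [[0,[-50,-30,0],0],[0,[-100,-70,20],0],[0,[-100,-110,50],0],[0,[-100,-140,100],0],[0,[-100,-140,150],0],[0,[-100,-140,200],0],[0,[-100,-140,200],0],[0,[-100,-140,200],0],[0,[-100,-140,200],0]]}}

```text
t: 13.9
tool_pos: [491.4, -231.7, 204.7]
ee_rot: [-135.9, 89.9, 146.3]
wrist_force: [0.5, 0.3, -0.3]
gripper_width: 1.0
```

Run:
```python
from h import *
s=monitor.read_state(); print(s["t"],s["tool_pos"],s["wrist_force"],abs(s["dq"]).max())
q=vision.camera("top");cv2.imwrite("pics/l_t.png",cv2.resize(q["img"][110:310,60:420,::-1],None,fx=2.2,fy=2.2,interpolation=cv2.INTER_CUBIC))
r=rectify(q,ext(q),(579.2,29.6),25,100,0.35); cv2.imwrite("pics/l_r.png",r)
```

```text
13.9 [ 491.41899639 -231.71882681  204.65756187] [ 0.511631    0.27168722 -0.30617066] 1.4491143900038057
```

View pics/l_t.png

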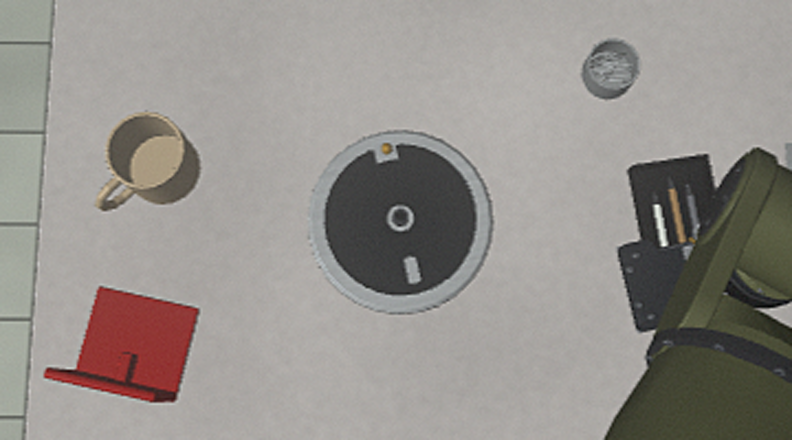

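View pics/l_r.png

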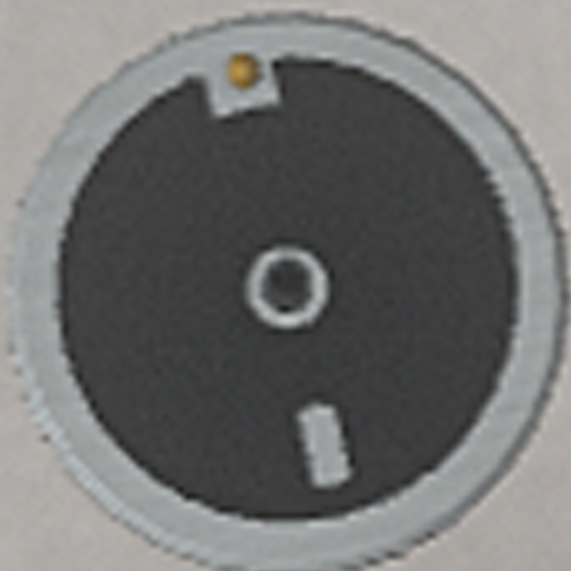

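The pin is centred in the notch, every bystander I can see is where it was, and the arm is clear. Handing in.

```bash
python3 -c "
from plant import manip
print(manip.sign_off())"
```

```text
the job is handed in; nothing more can be done
None
```

The disc is turned so its notch stands over the pin, pressed down to its stop, and the job is handed in at about 14 s. With the fingers shut, I pushed the tab about 100° clockwise. I then pressed straight down on plain disc about 37 mm from the axis, and took the hand away.

- **Alignment before pressing:** the notch was at a bearing of 10.4° and the pin at 11.05°, an error of about 0.01 rad against the 0.07 rad allowed.
- **Seating:** the force rose from about 8 to 22 N with only about 1 mm more travel. Depth then put the disc top at 24.7 mm and the base at 15.4 mm. That is 9.3 mm above the base where 9 mm was expected, and I take the 0.3 mm difference as measurement error.
- **Last picture:** the pin stands in the notch. The mug, bookend and clip holder are where they were. The arm hides part of the pen tray, but the part that shows has not moved and nothing came near it. The wrist force is back to about zero.

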